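# Press a dressing stone home against the spring stop

### The job

Lay the two-coloured dressing stone flat and lengthwise on the narrow raised rail of the blue stone holder, light side up, so that the rail carries it, centred, short of the brass spring plunger. Then slide it along the rail, pushing the plunger in until the end of the stone sits firmly against the hard steel stop face, without ramming it, and finish while still holding it pressed there with the fingers, so that a colleague could clamp it. Leave the canister, the nut and the gem box where they are.

Things in the scene. Friction and masses are not known exactly. Their poses are not given: they have to be found in the camera images.
- stone_centre (a point): centre of the dressing stone, a plain rectangular bar 34 (its x) x 90 (its y, the long axis) x 21 mm (its z), about 0.14 kg, light tan upper layer and dark grey lower layer. It starts lying flat on the bench, tan side up; this point is 10.5 mm above its underside. The ends are alike.
- stone: the same dressing stone, origin at the centre of its underside, same axes
- holder: stone holder, fixed to the bench: blue base plate 205 x 70 x 10 mm with a bare steel rail along its x axis. Origin on the bench under the middle of the rail; z up; +x is the pushing direction, towards plunger and stop. The stone lies lengthwise on the rail, overhanging 6 mm at either side. When home, the stone's centre is at about x = +20 mm.
- rail_middle (a point): point on the rail's flat top above the holder's origin, 50 mm above the bench; axes as the holder. The rail is 22 mm wide (narrower than the stone; a 34 mm wide foot reaches only 17 mm above the bench) and runs from holder x = -75 to +65 mm.
- stop_block: blue block 46 mm wide, 81 mm high at the +x end of the rail (holder x = +65 to +105 mm), with a steel plate 40 mm wide that is the hard stop; its body frame is that of the holder
- stop_face (a point): centre of the steel stop face, on the plunger's axis, at holder x = +65 mm, 60.5 mm above the bench; axes as the holder. The stone's end must bear on this face.
- plunger (a joint): travel of the brass spring plunger along holder +x (m): 0 = out, its 12 mm round nose 15 mm proud of the stop face; 0.015 = flush with the face. The spring pushes back with 2 N at 0 and 8 N at 0.015 and returns the stone if let go; then the rigid stop face carries any further push. A black knob behind the block moves out with it.
- canister: bystander: black canister with grey cap, 34 mm wide, 51 mm high, origin under its centre
- hexnut: bystander: grey hexagon nut 24 x 27 x 13 mm, origin under its centre
- gembox: bystander: round clear gem box 44 mm wide, 20 mm high, origin under its centre
Not all that is in view belongs to the job. Of the things that look like the stone, the smaller one is meant.

How it is judged:
By the outcome, as a careful person would: the job done as asked, in the order asked, and still so for the second after the job is handed in, while the arm keeps its last pose, push and grip.
It also fails if it takes over 54 s, if anything falls off the work surface, if the arm or the gripper's body presses on something with over 40 N, if the wrist force passes 120 N, or if a joint passes its speed limit or range.

### The arm

A 6-joint arm with a two-finger parallel gripper is mounted at the origin on a cart in front of the work surface, level with it; the furniture and walls round the work are solid. World frame = base frame: x ahead of the robot, y to its left, z up, the work surface at z = 0. Lengths are in m, angles in degrees, forces in N, time in s.
With the tool pointing down it reaches from about 0.3 to 0.75 m from the base axis. Payload 8.5 kg.
Tool frame: the origin (TCP) lies at the very end of the fingers, on their centre line; the grasp point (between the pads) lies 19 mm behind it; z points along the fingers, y is the line along which they close (so a half turn about z gives the same grasp; the last joint's range is limited). The gripper opens to 85 mm and grips with 20 to 120 N. Pads are 22 mm wide; open, the fingers measure 114 mm over their backs; the gripper's body (76 mm by 85 mm) begins 54 mm behind the grasp point. The pads swing forward as they close: fully open they stand 13 mm farther back than shut.
Start: joints at [60.659, 21.807, 74.336, -0, 83.858, -12.336], TCP at [0.161, 0.526, 0.231] pointing down, gripper open.
Joint ranges: [-178.18, 178.18], [-50.72, 133.34], [12.68, 142.11], [-81.47, 261.47], [9.98, 163.14], [-165.26, 165.26]. Speed limits (degrees/s): [136.94, 136.94, 180, 180, 180, 180].

### API

Orientations are given as a 3x3 rotation matrix whose columns are the frame's x, y, z axes.
In Python, from rig import env gives the robot as it stands.
- The arm moves only by the tool move_arm, never from a script. Its argument "plan" is a list of rows, each a list of 7 numbers: the turn, a rotation vector about the tool's x, y, z in degrees, then the shift along the tool's x, y, z in cm, then the gripper command: -1 is shut, 1 is fully open, values between are in proportion. In form: [[ax, ay, az, tx, ty, tz, jaw], ...]. A call has 1 to 5 rows; each row is the pose to reach, as a shift and turn from the pose commanded when the call began, along the tool's axes at that moment; what a row does not reach only later rows make up. A row lasts 1/10 s, in which the tool goes at most 50 mm and 8.59 degrees, less where a joint would pass 70% of its speed; a pose out of reach is approached as far as the arm can. A call with a gripper value outside its range is refused whole. The fingers move at their own pace and stop on an object; "squeeze" is the grip in N (left out, the last holds). Time passes only in rows, so rows that repeat a pose let the fingers close. It gives the time, the measured TCP pose, the force, the opening and the grip force at its end, in the units of the state.
- env.observe(): the state, without advancing time (a new reading comes with each control period).
- env.get_image(name): name is "scene" or "top" or "wrist"; returns a dict with "color" (420x560x3 uint8, red, green, blue), "fov_y" (degrees; the focal length in pixels is half the picture's height over the tangent of half this angle, whatever the lens; pixels are square), "cx", "cy" (the principal point, pixels), "R" (3x3) and "t" (3): a world point X has camera coordinates R X + t. Camera axes: x right, y down, z forward; pixel columns grow to the right and rows downward; lengths in m; the calibration is good to about 2 mm. A picture is of the moment at which its call begins. There is no depth.
- env.close_job(): hands the job in; it is judged then, once.
Trained networks look in a picture, given as the dict that the camera call returned (one of the last four; its "shot" number tells which), for a name from the list of things; names that differ only in an ending like _2 or _b are one class to them, and where a whole thing is asked for, a point or a joint stands for the part that bears it (a point fixed in the world has none). Each returns a list of dicts, best first, with "conf" (0 to 1); they miss things now and then, are a little off and sometimes report something else, mostly with a low value. They report only what shows in the picture. A call takes as long as a camera call. They do not tell look-alikes from the thing itself.
- env.outline_of(target, picture): "mask" (420x560 bool, what is visible of it) and "bbox" ([centre column, centre row, width, height] in pixels, round what is visible of it).
- env.tip_of(target, picture): "pixel" ([column, row] in pixels: a listed point, or the origin of a listed thing).
The state is a dict: "time_s": time; "q": joint angles; "qvel": joint speeds; "joint_efforts": joint torques, N m; "position": TCP position; "tool_rot": TCP orientation; "ft_force": force on the tool from outside, world axes, zero at the start; "wrist_torque": the same for the moment, N m; "grip_width": finger opening in m; "gripper_force": force on a finger pad.
Only numpy, scipy, OpenCV 4.12 (cv2) and the standard library are available. Lean on these libraries where they do the work, as an engineer would, in place of code of your own. Each camera call takes 0.05 s, during which the arm holds its last target. There are 200 camera calls.

## Working session

There is one attempt and no reset: what is moved stays moved. The work goes in short steps, Python scripts to look and compute and a tool call to move; the robot and the scene stay as the last step left them, time stands still between calls to the robot, and variables do not carry over. Pictures are saved under pics/ and viewed, at most 10 in all, crops included, and the job is handed in when it is done.

Besides the shell and the picture viewer there is one more tool, called after ">>>" as name([rows], argument=value, ...), one row to a line, values as JSON. move_arm: Moves the arm, as the interface text tells. Its arguments: {"type":"object","properties":{"plan":{"type":"array"},"squeeze":{"type":"number"}},"required":["plan"]}

```bash
mkdir -p pics
cat > h.py <<'E'
import numpy as np, cv2
from rig import env
def ray(p,px):
    f=p["color"].shape[0]/2/np.tan(np.radians(p["fov_y"])/2)
    R=np.array(p["R"]);t=np.array(p["t"])
    d=R.T@np.array([(px[0]-p["cx"])/f,(px[1]-p["cy"])/f,1.]);return -R.T@t,d
def onz(p,px,z):
    c,d=ray(p,px);return c+d*(z-c[2])/d[2]
def proj(p,X):
    f=p["color"].shape[0]/2/np.tan(np.radians(p["fov_y"])/2)
    c=np.array(p["R"])@np.array(X)+np.array(p["t"]);return np.array([p["cx"]+f*c[0]/c[2],p["cy"]+f*c[1]/c[2]])
def tri(a,pa,b,pb):
    A=np.zeros((3,3));v=np.zeros(3)
    for p,x in((a,pa),(b,pb)):
        c,d=ray(p,x);d/=np.linalg.norm(d);M=np.eye(3)-np.outer(d,d);A+=M;v+=M@c
    return np.linalg.solve(A,v)
def save(p,n,crop=None,s=1):
    im=p["color"][...,::-1]
    if crop: im=im[crop[1]:crop[3],crop[0]:crop[2]]
    cv2.imwrite("pics/"+n,cv2.resize(im,None,fx=s,fy=s,interpolation=cv2.INTER_CUBIC))
E
python3 - <<'E'
from h import *
np.set_printoptions(precision=4,suppress=True)
P={n:env.get_image(n) for n in("top","scene")}
cv2.imwrite("pics/both.png",cv2.resize(np.hstack([P[n]["color"][...,::-1] for n in P]),(800,300)))
save(P["top"],"top.png",None,1.4)
for n,p in P.items():
    print(n,p["fov_y"],p["cx"],p["cy"],np.array(p["R"]).tolist(),p["t"])
    for k,z in(("stone_centre",.0105),("rail_middle",.05),("stop_face",.0605),("holder",0),("canister",0),("hexnut",0),("gembox",0)):
        for r in env.tip_of(k,p)[:3]: print(k,np.round(r["pixel"],1),round(r["conf"],2),onz(p,r["pixel"],z))
o=env.observe();print(o)
E
```

```text
top 44.91212671185726 281.11107824095393 208.78612729897463 [[-0.0011756223881077036, -0.9999562781902827, -0.009276832424850619], [-0.9913351104108515, 0.0023839174832848064, -0.13133550854257955], [0.13135188151947302, 0.00904204873195614, -0.9912945700325527]] [-0.0806  0.5119  1.1109]
stone_centre [182.9 220. ] 0.76 [0.4894 0.1441 0.0105]
stone_centre [386.6 159.2] 0.56 [ 0.6304 -0.3266  0.0105]
rail_middle [321.5 206.5] 0.7 [ 0.5145 -0.1713  0.05  ]
stop_face [328.4 175.9] 0.92 [ 0.5814 -0.1867  0.0605]
holder [256.4 186. ] 0.74 [ 0.5699 -0.0237  0.    ]
holder [323.4 209.5] 0.59 [ 0.5143 -0.1792  0.    ]
canister [256.6 187. ] 0.71 [ 0.5676 -0.0241  0.    ]
hexnut [261.  237.9] 0.6 [ 0.4487 -0.0349  0.    ]
gembox [401.8 242.2] 0.73 [ 0.4382 -0.358   0.    ]
gembox [252.9 186.7] 0.61 [ 0.5683 -0.0155  0.    ]
scene 53.965911503307076 279.9564060797349 207.93898556059546 [[0.7085342820868582, -0.7055309288591873, -0.014327579375211551], [-0.38349124731062273, -0.36792134489489975, -0.847094060424739], [0.5923796370097505, 0.6056896832486258, -0.5312498218939711]] [-0.4223  0.239
[... 418 characters left out ...]
51 [ 0.5714 -0.0289  0.    ]
hexnut [245.7 240.3] 0.6 [ 0.4493 -0.0299  0.    ]
gembox [357.5 311.5] 0.69 [ 0.4486 -0.3602  0.    ]
{'time_s': 0.8, 'q': array([ 60.6579,  21.8065,  74.337 ,  -0.0014,  83.8574, -12.336 ]), 'qvel': array([-0.0089, -0.0247, -0.0978,  0.0039, -0.0006, -0.0276]), 'joint_efforts': array([  0.0019, -44.8286, -23.1455,  -0.0001,   0.0004,   0.    ]), 'position': array([0.1609, 0.5259, 0.2313]), 'tool_rot': array([[-0.9563,  0.2925,  0.    ],
       [ 0.2925,  0.9563, -0.    ],
       [-0.    , -0.    , -1.    ]]), 'ft_force': array([-0.3703, -0.1605,  0.1316]), 'wrist_torque': array([ 0.0078, -0.0251,  0.0183]), 'gripper_force': 0.0, 'grip_width': 0.085416266234114}
```

View pics/both.png

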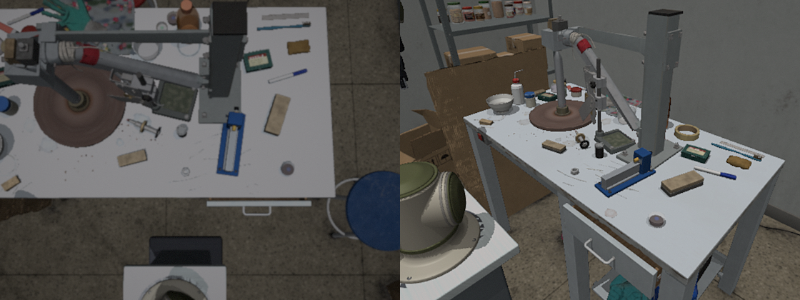

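View pics/top.png

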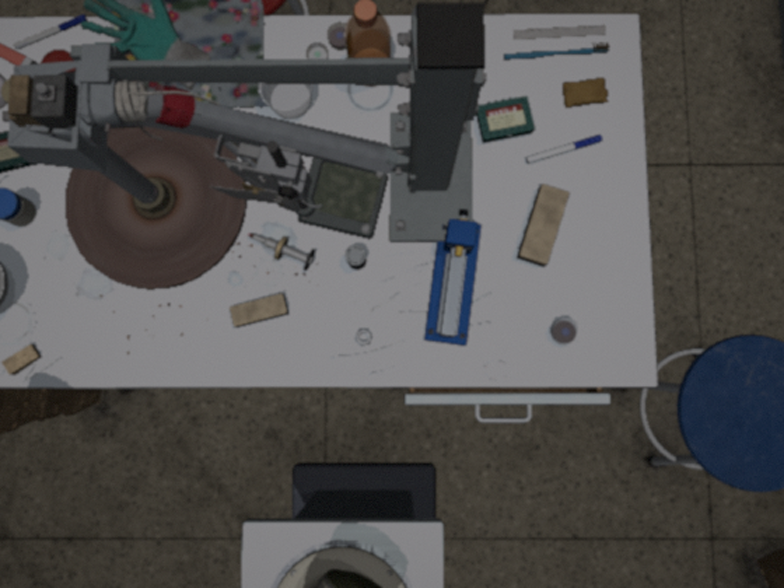

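The pictures show three look-alikes. In top-picture pixels these are a bar at (183,220), a larger one at (387,159), and a chip at (15,256). I'll measure each of them.

Run:
```python
from h import *
np.set_printoptions(precision=4,suppress=True)
p=env.get_image("top"); s=env.get_image("scene")
for n,q in(("top",p),("scene",s)):
  for r in env.outline_of("stone",q):
    m=r["mask"]; c,_=cv2.findContours(m.astype(np.uint8),0,1); c=max(c,key=cv2.contourArea)[:,0,:]
    w=np.array([onz(q,x,.021 if n=="top" else .0105)[:2] for x in c],np.float32)*1000
    print(n,r["conf"],r["bbox"],cv2.minAreaRect(w))
for k in("holder","stop_block"):
  for r in env.outline_of(k,p)[:1]:
    m=r["mask"]; c,_=cv2.findContours(m.astype(np.uint8),0,1); c=max(c,key=cv2.contourArea)[:,0,:]
    w=np.array([onz(p,x,.01)[:2] for x in c],np.float32)*1000
    print(k,r["conf"],r["bbox"],cv2.minAreaRect(w))
a=cv2.resize(p["color"][120:290,0:420,::-1],None,fx=1.9,fy=1.9,interpolation=2)
b=cv2.resize(s["color"][170:290,190:430,::-1],None,fx=2.2,fy=2.2,interpolation=2)
o=np.zeros((a.shape[0]+b.shape[0],800,3),np.uint8);o[:a.shape[0],:a.shape[1]]=a[:,:800];o[a.shape[0]:,:b.shape[1]]=b
cv2.imwrite("pics/cand.png",o)
```

```text
top 0.7 [184.7, 220.6, 40.3, 25.8] ((484.9178466796875, 135.90902709960938), (41.611507415771484, 94.15261840820312), 17.196977615356445)
top 0.61 [388.6, 159.8, 39.1, 58.3] ((627.23193359375, -327.43707275390625), (54.073631286621094, 137.47055053710938), 71.59574890136719)
scene 0.96 [393.7, 256.5, 56.4, 32.8] ((636.5975952148438, -323.625), (74.33277893066406, 154.4750518798828), 71.96652221679688)
scene 0.58 [216.0, 205.6, 34.8, 19.1] ((488.1830139160156, 144.19297790527344), (61.81499099731445, 114.33116912841797), 15.547001838684082)
scene 0.33 [316.3, 240.9, 87.2, 69.7] ((572.0112915039062, -171.55868530273438), (298.92950439453125, 127.29055786132812), 6.113617420196533)
holder 0.75 [325.4, 197.6, 36.1, 96.4] ((543.8346557617188, -181.06716918945312), (70.89221954345703, 225.96075439453125), 82.31114959716797)
stop_block 0.96 [328.9, 169.8, 24.0, 24.0] ((610.5171508789062, -192.5233612060547), (50.80592346191406, 58.34682846069336), 81.42644500732422)
```

View pics/cand.png

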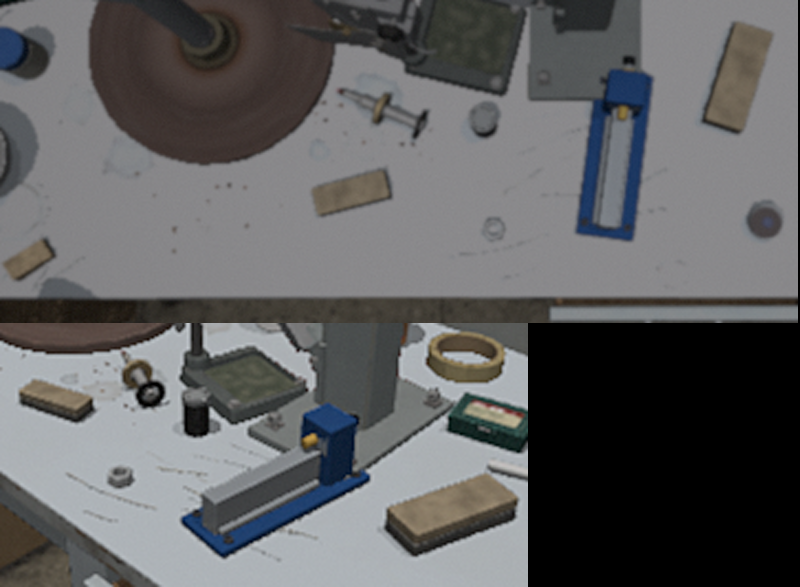

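The pixel candidates in the top picture are:
- **(183,220):** about 90 x 36 mm, tan over dark grey, so it fits.
- **(387,159):** about 130 x 50 mm, the larger twin.
- **(15,256):** a plain chip of about 50 mm, not two-coloured, so it doesn't fit the given size.

The crop confirms that the stone is the bar at (183,220). I'll approach it now.

>>> move_arm([
  [0, 0, 56, -42.5, -27.4, 3, 1],
  [0, 0, 56, -42.5, -27.4, 3, 1],
  [0, 0, 56, -42.5, -27.4, 3, 1],
  [0, 0, 56, -42.5, -27.4, 3, 1],
  [0, 0, 56, -42.5, -27.4, 3, 1],
])

```text
time_s: 1.6
position: [0.3228, 0.3337, 0.2166]
tool_rot: [[-0.495, 0.869, 0.001], [0.869, 0.495, 0.0], [0.0, 0.001, -1.0]]
ft_force: [1.1, -0.3, -0.0]
grip_width: 0.0855
gripper_force: 0.0
```

```bash
cat >> h.py <<'E'
def togo(P,yaw):
    """rotation about tool z (deg) and shift (cm, tool axes) to reach TCP P with tool y at world angle yaw"""
    o=env.observe();R=np.array(o["tool_rot"]);
    y=np.degrees(np.arctan2(R[1,1],R[0,1]))
    print("t",o["time_s"],"pos",np.round(o["position"],4),"yaw %.2f"%y,"z",np.round(R[:,2],3),"F",np.round(o["ft_force"],1),"w %.4f"%o["grip_width"],"gf %.1f"%o["gripper_force"],"q",np.round(o["q"],1))
    d=R.T@(np.array(P)-o["position"])*100
    print("az %.2f"%(-((yaw-y+180)%360-180)),"shift",np.round(d,2))
E
python3 -c "
from h import *
togo([.487,.14,.2],17)"
```

```text
t 1.6 pos [0.3228 0.3337 0.2166] yaw 29.69 z [ 0.001  0.    -1.   ] F [ 1.1 -0.3 -0. ] w 0.0855 gf 0.0 q [31.3 13.9 88.7  0.  77.3  1.6]
az 12.69 shift [-24.96   4.67   1.66]
```

>>> move_arm([
  [0, 0, 12, -24, 4.5, 1.5, 1],
  [0, 0, 12, -24, 4.5, 1.5, 1],
  [0, 0, 12, -24, 4.5, 1.5, 1],
  [0, 0, 12, -24, 4.5, 1.5, 1],
  [0, 0, 12, -24, 4.5, 1.5, 1],
])

```text
time_s: 2.1
position: [0.4822, 0.1479, 0.2015]
tool_rot: [[-0.309, 0.951, 0.0], [0.951, 0.309, 0.0], [-0.0, 0.0, -1.0]]
ft_force: [0.9, 0.8, 1.1]
grip_width: 0.0853
gripper_force: 0.0
```

Run:
```python
from h import *
p=env.get_image("wrist")
togo([.487,.14,.2],17)
save(p,"w1.png")
for r in env.tip_of("stone_centre",p): print(r, onz(p,r["pixel"],.0105))
for r in env.outline_of("stone",p):
    m=r["mask"]; c,_=cv2.findContours(m.astype(np.uint8),0,1); c=max(c,key=cv2.contourArea)[:,0,:]
    for z in (0.021,.0105):
        w=np.array([onz(p,x,z)[:2] for x in c],np.float32)*1000
        print(r["conf"],r["bbox"],cv2.minAreaRect(w))
print("cam",-np.array(p["R"]).T@p["t"])
```

```text
t 2.15 pos [0.486  0.1438 0.2009] yaw 17.77 z [ 0.002 -0.002 -1.   ] F [ 3.6 -3.6  0.8] w 0.0852 gf 0.0 q [  3.1  18.9  84.2  -0.1  76.8 -14.6]
az 0.77 shift [-0.39 -0.02  0.09]
{'pixel': [279.8, 196.0], 'conf': 0.7} [0.48665908 0.13874131 0.0105    ]
0.65 [282.3, 194.1, 38.2, 85.4] ((487.2353210449219, 140.5525360107422), (34.67449188232422, 91.48812103271484), 13.613174438476562)
0.65 [282.3, 194.1, 38.2, 85.4] ((488.0566711425781, 138.18505859375), (35.801734924316406, 94.46238708496094), 13.613097190856934)
cam [0.46196931 0.21337663 0.3439819 ]
```

View pics/w1.png

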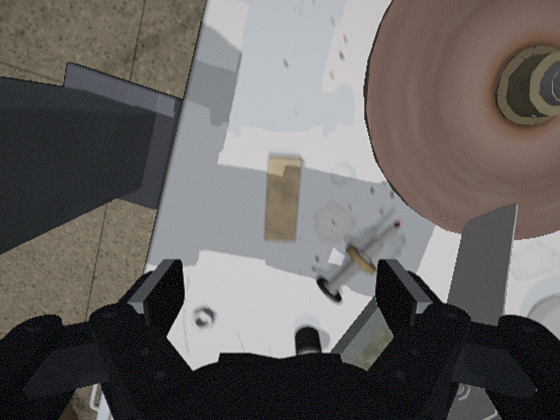

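The bar sits at about (283,198) between the fingers' lanes, tan side up. Its size checks out at 35 x 91 mm. I'll descend.

>>> move_arm([
  [0, 0, 4.2, -0.4, 0, 12, 0.5],
  [0, 0, 4.2, -0.4, 0, 12, 0.5],
  [0, 0, 4.2, -0.4, 0, 12, 0.5],
  [0, 0, 4.2, -0.4, 0, 12, 0.5],
  [0, 0, 4.2, -0.4, 0, 12, 0.5],
])

```text
time_s: 2.75
position: [0.4823, 0.1469, 0.0825]
tool_rot: [[-0.24, 0.971, 0.001], [0.971, 0.24, 0.0], [-0.0, 0.001, -1.0]]
ft_force: [0.6, -0.4, -0.6]
grip_width: 0.0637
gripper_force: 0.0
```

Run:
```python
from h import *
p=env.get_image("wrist")
togo([.487,.14,.004],13.6)
for r in env.outline_of("stone",p):
    m=r["mask"]; c,_=cv2.findContours(m.astype(np.uint8),0,1); c=max(c,key=cv2.contourArea)[:,0,:]
    w=np.array([onz(p,x,.021)[:2] for x in c],np.float32)*1000
    print(r["conf"],r["bbox"],cv2.minAreaRect(w))
```

```text
t 2.8 pos [0.4827 0.1468 0.083 ] yaw 13.87 z [ 0.003  0.    -1.   ] F [ 0.6 -0.  -0. ] w 0.0643 gf 0.0 q [  3.4  26.8  94.2   0.   58.9 -10.4]
az 0.27 shift [-0.76  0.23  7.9 ]
0.61 [287.2, 231.5, 48.8, 135.7] ((486.9290466308594, 141.0181427001953), (34.4353141784668, 91.47624969482422), 14.210933685302734)
```

>>> move_arm([
  [0, 0, 0, -0.6, 0.25, 4, 0.5],
  [0, 0, 0, -0.6, 0.25, 6, 0.5],
  [0, 0, 0, -0.6, 0.25, 7.3, 0.5],
  [0, 0, 0, -0.6, 0.25, 7.9, 0.5],
  [0, 0, 0, -0.6, 0.25, 7.9, 0.5],
])

```text
time_s: 3.35
position: [0.4864, 0.1411, 0.0031]
tool_rot: [[-0.239, 0.971, 0.001], [0.971, 0.239, 0.0], [-0.0, 0.001, -1.0]]
ft_force: [-0.1, 0.3, -0.2]
grip_width: 0.0643
gripper_force: 0.0
```

>>> move_arm([
  [0, 0, 0, 0, 0, 0, -1],
  [0, 0, 0, 0, 0, 0, -1],
  [0, 0, 0, 0, 0, 0, -1],
  [0, 0, 0, 0, 0, 0, -1],
  [0, 0, 0, 0, 0, 0, -1],
], squeeze=40)

```text
time_s: 3.85
position: [0.4867, 0.141, 0.0036]
tool_rot: [[-0.239, 0.971, 0.002], [0.971, 0.239, 0.0], [-0.0, 0.002, -1.0]]
ft_force: [-1.9, 0.2, 5.8]
grip_width: 0.0339
gripper_force: 40.5
```

Run:
```python
from h import *
togo([.475,-.165,.13],82)
```

```text
t 3.85 pos [0.4867 0.141  0.0036] yaw 13.83 z [ 0.002  0.    -1.   ] F [-1.9  0.2  5.8] w 0.0339 gf 40.5 q [  2.8  34.3  98.1   0.   47.5 -11.1]
az -68.17 shift [-29.44  -8.42 -12.64]
```

>>> move_arm([
  [0, 0, 0, 0, 0, -5, -1],
  [0, 0, 0, 0, 0, -10, -1],
  [0, 0, 0, 0, 0, -15, -1],
  [0, 0, -8, -4, -1, -20, -1],
  [0, 0, -16, -8, -2, -20, -1],
])

```text
time_s: 4.35
position: [0.487, 0.0649, 0.2059]
tool_rot: [[-0.494, 0.869, 0.009], [0.869, 0.494, -0.001], [-0.005, 0.007, -1.0]]
ft_force: [1.2, -0.6, -1.2]
grip_width: 0.0331
gripper_force: 40.9
```

Run:
```python
from h import *
togo([.44,-.16,.2],82)
```

```text
t 4.35 pos [0.487  0.0649 0.2059] yaw 29.63 z [ 0.009 -0.001 -1.   ] F [ 1.2 -0.6 -1.2] w 0.0331 gf 40.9 q [ -6.3  17.   86.2   0.   76.3 -35.9]
az -52.37 shift [-17.23 -15.21   0.56]
```

>>> move_arm([
  [0, 0, -52, -17, -15, 0.5, -1],
  [0, 0, -52, -17, -15, 0.5, -1],
  [0, 0, -52, -17, -15, 0.5, -1],
  [0, 0, -52, -17, -15, 0.5, -1],
  [0, 0, -52, -17, -15, 0.5, -1],
])

```text
time_s: 4.85
position: [0.4403, -0.1451, 0.1969]
tool_rot: [[-0.914, 0.407, 0.001], [0.407, 0.914, -0.0], [-0.001, -0.0, -1.0]]
ft_force: [1.1, 0.1, -0.5]
grip_width: 0.0335
gripper_force: 40.8
```

Run:
```python
from h import *
togo([.44,-.16,.2],82)
```

```text
t 4.85 pos [ 0.4403 -0.1451  0.1969] yaw 66.00 z [ 0.001 -0.    -1.   ] F [ 1.1  0.1 -0.5] w 0.0335 gf 40.8 q [-32.9  15.   90.8   0.   74.2 -98.9]
az -16.00 shift [-0.58 -1.38 -0.31]
```

>>> move_arm([
  [0, 0, -16, -0.5, -1.4, 0, -1],
  [0, 0, -16, -0.5, -1.4, 0, -1],
  [0, 0, -16, -0.5, -1.4, 0, -1],
])

```text
time_s: 5.15
position: [0.4395, -0.1588, 0.1966]
tool_rot: [[-0.99, 0.145, 0.0], [0.145, 0.99, -0.0], [-0.0, 0.0, -1.0]]
ft_force: [-0.0, 0.5, -1.9]
grip_width: 0.033
gripper_force: 40.9
```

Run:
```python
from h import *
np.set_printoptions(precision=4,suppress=True)
w=env.get_image("wrist");t=env.get_image("top");s=env.get_image("scene")
togo([.44,-.16,.2],82)
save(w,"w2.png",None,1.4)
for n,p in(("w",w),("t",t),("s",s)):
  for k,z in(("rail_middle",.05),("stop_face",.0605),("holder",0)):
    for r in env.tip_of(k,p)[:1]: print(n,k,np.round(r["pixel"],1),round(r["conf"],2),onz(p,r["pixel"],z))
  if n!="s":
   for k,z in(("holder",.01),("stop_block",.081),("stone",.05)):
    for r in env.outline_of(k,p)[:1]:
     m=r["mask"]; c,_=cv2.findContours(m.astype(np.uint8),0,1); c=max(c,key=cv2.contourArea)[:,0,:]
     print(n,k,r["conf"],r["bbox"],cv2.minAreaRect(np.array([onz(p,x,z)[:2] for x in c],np.float32)*1000))
```

```text
t 5.3 pos [ 0.4398 -0.158   0.1966] yaw 81.56 z [ 0. -0. -1.] F [-0.   1.  -1.4] w 0.0336 gf 40.9 q [ -34.3   15.4   90.3    0.    74.3 -115.9]
az -0.44 shift [-0.05 -0.2  -0.34]
w stop_face [397.6 169.6] 0.53 [ 0.4296 -0.0525  0.0605]
w stone 0.8 [152.9, 386.0, 42.0, 49.4] ((636.4240112304688, -321.75469970703125), (15.311132431030273, 77.31582641601562), 40.9072151184082)
t stop_face [326.  174.7] 0.87 [ 0.5841 -0.1814  0.0605]
t holder 0.83 [325.7, 195.3, 40.0, 94.8] ((608.6343994140625, -202.43057250976562), (85.75694274902344, 61.34800720214844), 40.703731536865234)
t stop_block 0.76 [328.6, 169.4, 25.8, 24.1] ((599.6029663085938, -186.9257049560547), (53.091575622558594, 48.53611373901367), 70.89430236816406)
t stone 0.92 [386.9, 159.0, 41.4, 60.2] ((618.6673583984375, -321.56610107421875), (49.74238204956055, 130.51829528808594), 70.64686584472656)
s rail_middle [313.3 237.4] 0.81 [ 0.5191 -0.1835  0.05  ]
s stop_face [336.1 221.8] 0.73 [ 0.5903 -0.1904  0.0605]
s holder [310.5 254.3] 0.71 [ 0.5177 -0.1781  0.    ]
```

View pics/w2.png

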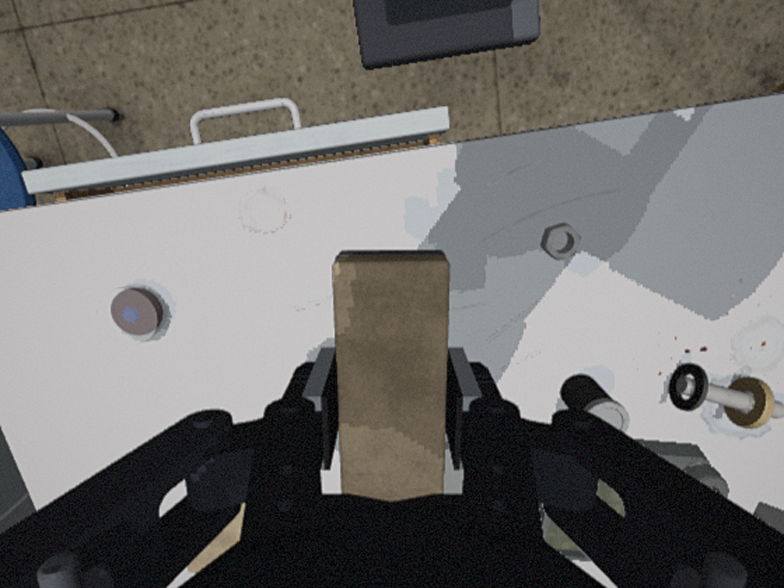

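The wrist view shows the stone held centrally at (390,370) between the pads, but the holder is hidden under the hand. I'll sidestep over free bench so the holder comes into the wrist view.

>>> move_arm([
  [0, 0, 0, -9.8, -11.9, -5.3, -1],
  [0, 0, 0, -9.8, -11.9, -5.3, -1],
  [0, 0, 0, -9.8, -11.9, -5.3, -1],
  [0, 0, 0, -9.8, -11.9, -5.3, -1],
  [0, 0, 0, -9.8, -11.9, -5.3, -1],
])

```text
time_s: 6.55
position: [0.5202, -0.292, 0.2491]
tool_rot: [[-0.989, 0.146, 0.0], [0.146, 0.989, -0.0], [-0.0, -0.0, -1.0]]
ft_force: [-1.1, 0.8, -0.5]
grip_width: 0.0335
gripper_force: 40.9
```

Run:
```python
from h import *
np.set_printoptions(precision=4,suppress=True)
p=env.get_image("wrist")
togo([.52,-.29,.25],82)
save(p,"w3.png",None,1.4)
for k,z in(("rail_middle",.05),("stop_face",.0605),("holder",0)):
    for r in env.tip_of(k,p)[:1]: print(k,np.round(r["pixel"],1),round(r["conf"],2),onz(p,r["pixel"],z))
for k,z in(("holder",.01),("stop_block",.081)):
    for r in env.outline_of(k,p)[:1]:
     m=r["mask"]; c,_=cv2.findContours(m.astype(np.uint8),0,1); c=max(c,key=cv2.contourArea)[:,0,:]
     print(k,r["conf"],r["bbox"],cv2.minAreaRect(np.array([onz(p,x,z)[:2] for x in c],np.float32)*1000))
```

```text
t 6.6 pos [ 0.5196 -0.2906  0.2488] yaw 81.66 z [-0.001  0.001 -1.   ] F [ 0.5  0.6 -2.2] w 0.0330 gf 40.9 q [ -40.6   25.9   64.8    0.    89.4 -122.3]
az -0.34 shift [-0.03  0.06 -0.12]
rail_middle [384.3 167. ] 0.88 [ 0.5184 -0.1781  0.05  ]
stop_face [382.2 227.1] 0.72 [ 0.5815 -0.1874  0.0605]
holder [372.9 158.2] 0.63 [ 0.5152 -0.1761  0.    ]
holder 0.92 [377.4, 181.9, 70.3, 198.7] ((554.1810302734375, -176.3832550048828), (87.52467346191406, 242.16207885742188), 84.56488800048828)
stop_block 0.84 [381.8, 242.2, 59.2, 56.9] ((589.820068359375, -195.50424194335938), (61.09415054321289, 58.38920974731445), 81.65155029296875)
```

View pics/w3.png

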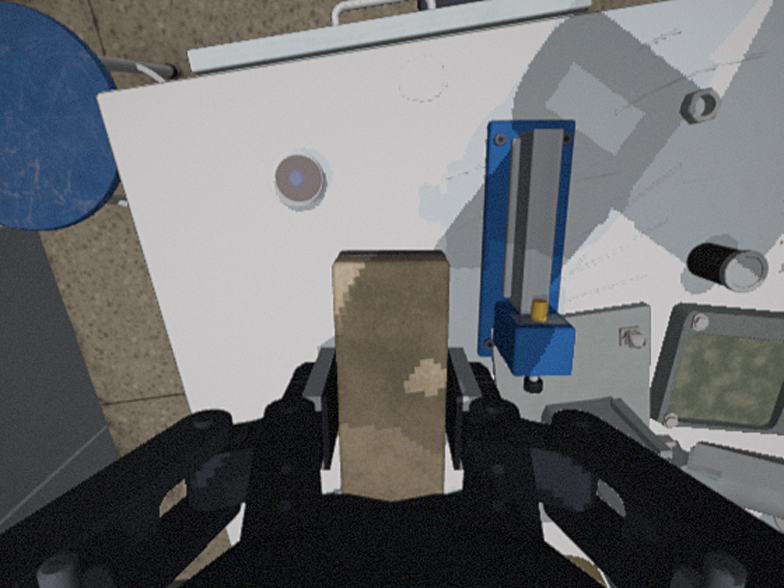

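The holder is in full view: rail from about (548,130) down to (538,310), brass nose at (539,308), blue block at (535,340). I'll refine its pose by fitting the known edges.

Run:
```python
from h import *
from scipy.optimize import minimize
p=env.get_image("wrist")
im=cv2.GaussianBlur(p["color"],(0,0),1.0).astype(float)
g=sum(np.hypot(cv2.Sobel(im[...,k],cv2.CV_64F,1,0),cv2.Sobel(im[...,k],cv2.CV_64F,0,1)) for k in range(3))
g=np.minimum(g,np.percentile(g,97))
S=[((-75,y,50),(48,y,50)) for y in(-11,11)]+[((-75,-11,50),(-75,11,50))]
S+=[((65,-23,81),(65,23,81)),((65,-23,81),(105,-23,81)),((65,23,81),(105,23,81)),((105,-23,81),(105,23,81))]
def pts(v):
    c,s=np.cos(v[2]),np.sin(v[2]);o=[]
    for a,b in S:
        a,b=np.array(a)/1e3,np.array(b)/1e3
        for u in np.linspace(0,1,max(8,int(np.linalg.norm(b-a)*400))):
            q=a+u*(b-a);o.append(proj(p,[v[0]+c*q[0]-s*q[1],v[1]+s*q[0]+c*q[1],q[2]]))
    return np.array(o)
def cost(v,s):
    q=pts(v).astype(np.float32);G=cv2.GaussianBlur(g,(0,0),s) if s else g
    return -cv2.remap(G.astype(np.float32),q[:,:1],q[:,1:],1).mean()
v=np.array([.518,-.178,np.radians(-8)])
for s in(4,2,0):
    best=None
    for d in ([0,0,0],[.004,0,0],[-.004,0,0],[0,.004,0],[0,-.004,0],[0,0,.04],[0,0,-.04]):
        x0=v+d; r=minimize(cost,x0,args=(s,),method="Nelder-Mead",options=dict(initial_simplex=[x0,x0+[.003,0,0],x0+[0,.003,0],x0+[0,0,.03]],xatol=1e-5,fatol=1e-4))
        if best is None or r.fun<best.fun:best=r
    v=best.x;print(s,np.round(v[:2],4),np.degrees(v[2]),best.fun)
f=4;o=cv2.resize(p["color"][80:280,335:425,::-1],None,fx=f*.75,fy=f*.75,interpolation=2)
for q in pts(v): cv2.circle(o,tuple(int(i) for i in np.round(((q-[335,80]+.5)*f*.75))),1,(0,0,255),-1)
cv2.imwrite("pics/fit.png",o)
```

```text
4 [ 0.5149 -0.1761] -9.385211258019224 -176.08245849609375
2 [ 0.5175 -0.177 ] -8.310779085480512 -231.2669219970703
0 [ 0.5175 -0.177 ] -8.23167883235879 -365.3341979980469
```

View pics/fit.png

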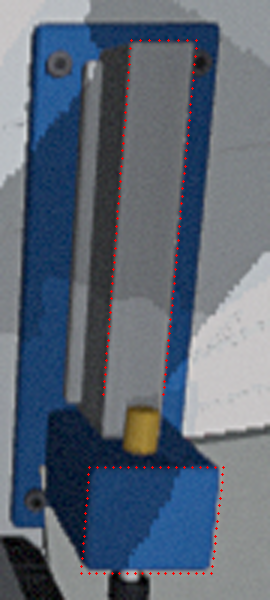

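The fit agrees with the rail and block edges: holder origin at (0.5175, -0.177), yaw -8.2°. I'll move above the rail.

```bash
python3 -c "
from h import *
togo([.4997,-.1744,.13],81.77)"
```

```text
t 6.9 pos [ 0.5194 -0.2895  0.2496] yaw 81.74 z [-0.  0. -1.] F [-0.1 -0.4 -0.9] w 0.0335 gf 40.9 q [ -40.5   25.7   64.9   -0.    89.4 -122.3]
az -0.03 shift [ 3.6  11.11 11.96]
```

>>> move_arm([
  [0, 0, 0, 3.6, 5, 4, -1],
  [0, 0, 0, 3.6, 9, 8, -1],
  [0, 0, 0, 3.6, 11.1, 12, -1],
  [0, 0, 0, 3.6, 11.1, 12, -1],
  [0, 0, 0, 3.6, 11.1, 12, -1],
])

```text
time_s: 7.4
position: [0.4988, -0.1728, 0.1276]
tool_rot: [[-0.99, 0.142, -0.004], [0.142, 0.99, 0.003], [0.005, 0.002, -1.0]]
ft_force: [0.0, -0.3, -1.7]
grip_width: 0.0331
gripper_force: 40.8
```

```bash
python3 -c "
from h import *
togo([.4997,-.1744,.062],81.77)"
```

```text
t 7.4 pos [ 0.4988 -0.1728  0.1276] yaw 81.84 z [-0.004  0.003 -1.   ] F [ 0.  -0.3 -1.7] w 0.0331 gf 40.8 q [ -32.    25.5   87.     0.    67.7 -113.8]
az 0.07 shift [-0.14 -0.16  6.56]
```

>>> move_arm([
  [0, 0, 0, -0.1, -0.1, 3, -1],
  [0, 0, 0, -0.1, -0.1, 5, -1],
  [0, 0, 0, -0.1, -0.1, 6.4, -1],
  [0, 0, 0, -0.1, -0.1, 6.4, -1],
  [0, 0, 0, -0.1, -0.1, 6.4, -1],
])

```text
time_s: 7.9
position: [0.5016, -0.1774, 0.0668]
tool_rot: [[-0.989, 0.145, 0.002], [0.145, 0.989, -0.001], [-0.002, -0.001, -1.0]]
ft_force: [0.2, 0.1, -0.5]
grip_width: 0.0336
gripper_force: 40.9
```

Run:
```python
from h import *
p=env.get_image("wrist");s=env.get_image("scene")
togo([.4997,-.1744,.0536],81.77)
a=p["color"][100:360,180:400,::-1];b=s["color"][190:290,250:380,::-1]
a=cv2.resize(a,None,fx=2,fy=2,interpolation=2);b=cv2.resize(b,None,fx=2.7,fy=2.7,interpolation=2)
o=np.zeros((520,800,3),np.uint8);o[:,:440]=a;o[:b.shape[0],440:440+b.shape[1]]=b[:,:360];cv2.imwrite("pics/pre.png",o)
```

```text
t 8.0 pos [ 0.5016 -0.1771  0.0669] yaw 81.69 z [ 0.002 -0.001 -1.   ] F [ 0.6  1.  -0.9] w 0.0333 gf 40.9 q [ -32.2   30.3   90.8   -0.    58.7 -113.9]
az -0.08 shift [0.23 0.25 1.33]
```

View pics/pre.png

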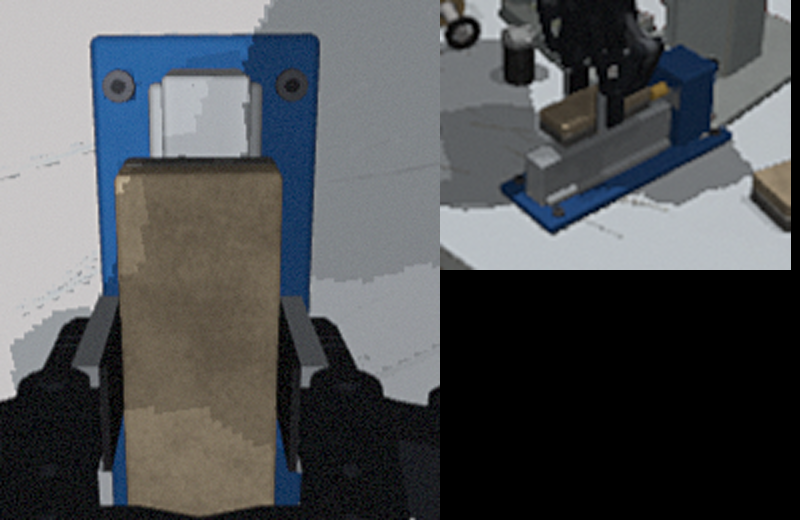

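The stone hangs just above the rail, tan side up. Its rear end is centred at col 199 and the rail at col 206, so it needs about 2 mm towards +y, which matches the pose numbers. I'll correct that and lower.

>>> move_arm([
  [0, 0, 0, 0.1, 0.2, 0.3, -1],
  [0, 0, 0, 0.1, 0.2, 0.6, -1],
  [0, 0, 0, 0.1, 0.2, 0.9, -1],
  [0, 0, 0, 0.1, 0.2, 1.1, -1],
  [0, 0, 0, 0.1, 0.2, 1.1, -1],
])

```text
time_s: 8.5
position: [0.5001, -0.1742, 0.0541]
tool_rot: [[-0.99, 0.144, -0.001], [0.144, 0.99, 0.0], [0.001, 0.0, -1.0]]
ft_force: [0.1, -0.2, 0.0]
grip_width: 0.0336
gripper_force: 40.9
```

>>> move_arm([
  [0, 0, 0, 0, 0, 0.05, -1],
  [0, 0, 0, 0, 0, 0.1, -1],
  [0, 0, 0, 0, 0, 0.1, -1],
])

```text
time_s: 8.8
position: [0.5002, -0.1743, 0.0537]
tool_rot: [[-0.99, 0.144, 0.0], [0.144, 0.99, -0.0], [-0.0, -0.0, -1.0]]
ft_force: [-1.4, -0.4, 0.4]
grip_width: 0.0332
gripper_force: 41.1
```

Run:
```python
from h import *
p=env.get_image("wrist");togo([.4997,-.1744,.0536],81.77)
# rear end of stone vs rail end, row profiles
np.save("pre.npy",p["color"])
for r in env.outline_of("stone",p)[:1]:
    m=r["mask"];print(r["bbox"],[(y,np.flatnonzero(m[y])[[0,-1]]) for y in range(180,300,20) if m[y].any()])
```

```text
t 8.85 pos [ 0.5003 -0.1744  0.0537] yaw 81.70 z [ 0. -0. -1.] F [0.2 1.1 1.7] w 0.0331 gf 41.1 q [ -32.    31.3   91.8   -0.    56.9 -113.7]
az -0.07 shift [ 0.05 -0.01  0.01]
[280.1, 266.7, 80.9, 182.8] [(180, array([242, 316])), (200, array([237, 320])), (220, array([238, 321])), (240, array([238, 319])), (260, array([240, 318])), (280, array([240, 318]))]
```

>>> move_arm([
  [0, 0, 0, 0, 0, 0.05, -1],
  [0, 0, 0, 0, 0, 0.05, -1],
])

```text
time_s: 9.1
position: [0.5003, -0.1743, 0.0537]
tool_rot: [[-0.99, 0.144, 0.001], [0.144, 0.99, -0.0], [-0.001, -0.0, -1.0]]
ft_force: [-1.9, 1.3, 8.3]
grip_width: 0.0337
gripper_force: 42.0
```

>>> move_arm([
  [0, 0, 0, 0, 0, 0.05, -1],
  [0, 0, 0, 0, 0, 0.05, -1],
])

```text
time_s: 9.3
position: [0.5003, -0.1743, 0.0536]
tool_rot: [[-0.99, 0.144, 0.001], [0.144, 0.99, -0.001], [-0.001, -0.0, -1.0]]
ft_force: [-5.0, 1.1, 12.5]
grip_width: 0.0329
gripper_force: 42.6
```

It's firmly on the rail. I'll open a little so the rail carries it, then check.

>>> move_arm([
  [0, 0, 0, 0, 0, -0.1, 0.15],
  [0, 0, 0, 0, 0, -0.1, 0.15],
  [0, 0, 0, 0, 0, -0.1, 0.15],
  [0, 0, 0, 0, 0, -0.1, 0.15],
])

```text
time_s: 9.7
position: [0.5002, -0.1743, 0.0532]
tool_rot: [[-0.99, 0.144, -0.0], [0.144, 0.99, 0.0], [0.0, 0.0, -1.0]]
ft_force: [0.4, 0.6, -0.5]
grip_width: 0.0492
gripper_force: 0.0
```

Run:
```python
from h import *
p=env.get_image("wrist");s=env.get_image("scene");togo([.4997,-.1744,.0536],81.77)
a=p["color"][100:360,180:400,::-1];b=s["color"][190:290,250:380,::-1]
a=cv2.resize(a,None,fx=2,fy=2,interpolation=2);b=cv2.resize(b,None,fx=2.7,fy=2.7,interpolation=2)
o=np.zeros((520,800,3),np.uint8);o[:,:440]=a;o[:b.shape[0],440:440+b.shape[1]]=b[:,:360];cv2.imwrite("pics/placed.png",o)
```

```text
t 9.8 pos [ 0.5002 -0.1743  0.0533] yaw 81.70 z [-0.  0. -1.] F [-0.1  0.9 -0.1] w 0.0495 gf 0.0 q [ -32.    31.3   91.8    0.    56.8 -113.7]
az -0.07 shift [ 0.04 -0.02 -0.03]
```

View pics/placed.png

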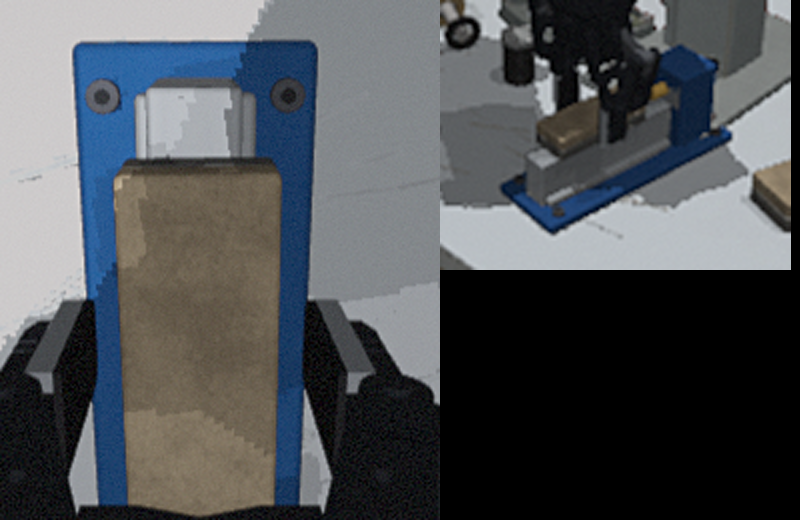

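The stone rests flat and tan side up, centred on the rail within a millimetre (col 198 against 195). The scene view shows its front well short of the brass nose. I'll regrip and slide.

>>> move_arm([
  [0, 0, 0, 0, 0, 0, -1],
  [0, 0, 0, 0, 0, 0, -1],
  [0, 0, 0, 0, 0, 0, -1],
  [0, 0, 0, 0, 0, 0, -1],
  [0, 0, 0, 0, 0, 0, -1],
], squeeze=45)

```text
time_s: 10.3
position: [0.5003, -0.1744, 0.0536]
tool_rot: [[-0.99, 0.144, 0.0], [0.144, 0.99, -0.0], [-0.0, -0.0, -1.0]]
ft_force: [-0.7, -0.4, 3.5]
grip_width: 0.0335
gripper_force: 45.8
```

>>> move_arm([
  [0, 0, 0, -0.4, 0, 0, -1],
  [0, 0, 0, -0.8, -0.03, 0, -1],
  [0, 0, 0, -1.2, -0.05, 0, -1],
  [0, 0, 0, -1.6, -0.05, 0, -1],
  [0, 0, 0, -2, -0.05, 0, -1],
])

```text
time_s: 10.8
position: [0.5194, -0.1775, 0.0536]
tool_rot: [[-0.99, 0.144, -0.002], [0.144, 0.99, 0.0], [0.002, 0.0, -1.0]]
ft_force: [-4.9, 0.7, 5.9]
grip_width: 0.0331
gripper_force: 46.3
```

>>> move_arm([
  [0, 0, 0, -0.2, 0, 0, -1],
  [0, 0, 0, -0.4, 0, 0, -1],
  [0, 0, 0, -0.6, 0, 0, -1],
  [0, 0, 0, -0.8, 0, 0, -1],
  [0, 0, 0, -1, 0, 0, -1],
])

```text
time_s: 11.3
position: [0.5276, -0.1786, 0.0536]
tool_rot: [[-0.99, 0.144, -0.006], [0.144, 0.99, 0.001], [0.006, 0.001, -1.0]]
ft_force: [-13.4, 1.0, 11.5]
grip_width: 0.0332
gripper_force: 46.9
```

>>> move_arm([
  [0, 0, 0, -0.12, 0, 0, -1],
  [0, 0, 0, -0.24, 0, 0, -1],
  [0, 0, 0, -0.36, 0, 0, -1],
  [0, 0, 0, -0.48, 0, -0.02, -1],
  [0, 0, 0, -0.6, 0, -0.03, -1],
])

```text
time_s: 11.8
position: [0.533, -0.1793, 0.0536]
tool_rot: [[-0.99, 0.144, -0.007], [0.144, 0.99, 0.002], [0.007, 0.001, -1.0]]
ft_force: [-14.2, 2.0, 9.6]
grip_width: 0.0334
gripper_force: 46.7
```

>>> move_arm([
  [0, 0, 0, -0.07, 0, 0, -1],
  [0, 0, 0, -0.14, 0, 0, -1],
  [0, 0, 0, -0.2, 0, 0, -1],
  [0, 0, 0, -0.25, 0, 0, -1],
  [0, 0, 0, -0.3, 0, 0, -1],
])

```text
time_s: 12.3
position: [0.5342, -0.1795, 0.0536]
tool_rot: [[-0.99, 0.144, -0.011], [0.144, 0.99, 0.003], [0.011, 0.001, -1.0]]
ft_force: [-24.7, 1.2, 16.3]
grip_width: 0.033
gripper_force: 47.4
```

>>> move_arm([
  [0, 0, 0, -0.05, 0, 0, -1],
  [0, 0, 0, -0.1, 0, 0, -1],
  [0, 0, 0, -0.1, 0, 0, -1],
], squeeze=60)

```text
time_s: 12.6
position: [0.5342, -0.1794, 0.0536]
tool_rot: [[-0.99, 0.144, -0.013], [0.144, 0.99, 0.003], [0.014, 0.001, -1.0]]
ft_force: [-28.6, 0.8, 18.5]
grip_width: 0.0331
gripper_force: 58.5
```

Run:
```python
from h import *
w=env.get_image("wrist");s=env.get_image("scene");t=env.get_image("top");togo([.5373,-.1799,.0536],81.77)
for n,p in(("s",s),("t",t)):
    for a in([65,0,60.5],[50,0,60.5]):
        X=[.5175+(.9897*a[0])/1e3,-.177-.1432*a[0]/1e3,a[2]/1e3];print(n,a,proj(p,X))
a=cv2.resize(w["color"][100:360,180:400,::-1],None,fx=2,fy=2,interpolation=2);b=cv2.resize(s["color"][190:270,290:370,::-1],(360,360),interpolation=2)
c=cv2.resize(t["color"][135:230,300:355,::-1],None,fx=2.4,fy=2.4,interpolation=2)
o=np.zeros((600,800,3),np.uint8);o[:520,:440]=a;o[:360,440:]=b;o[365:365+c.shape[0],440:440+c.shape[1]]=c;cv2.imwrite("pics/home.png",o)
```

```text
t 12.75 pos [ 0.5342 -0.1795  0.0536] yaw 81.73 z [-0.013  0.003 -1.   ] F [-28.1   1.2  18.2] w 0.0329 gf 58.5 q [ -30.5   34.1   85.6   -0.3   61.  -112.1]
az -0.04 shift [-0.31 -0.   -0.01]
s [65, 0, 60.5] [332.37188975 222.58433867]
s [50, 0, 60.5] [327.51560415 224.84946424]
t [65, 0, 60.5] [328.2356252  175.70956345]
t [50, 0, 60.5] [327.35333203 182.30905628]
```

View pics/home.png

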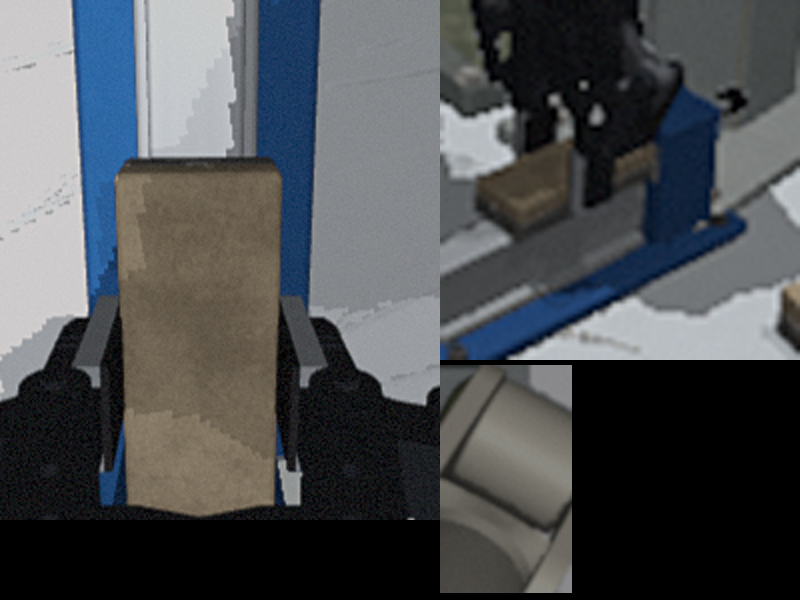

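Pressing further raised the force to 28 N with no movement (x stays at 0.5342), so the hard stop is carrying it. The scene view shows the stone's end at the block face and the knob pushed out at (735,98). The push has tilted the tool by 0.75°, so I'll trim that out so the stone stays flat, and keep the push.

>>> move_arm([
  [0, -0.3, 0, 0, 0, 0, -1],
  [0, -0.6, 0, 0, 0, 0, -1],
  [0, -0.8, 0, 0.03, 0, 0, -1],
  [0, -0.8, 0, 0.05, 0, 0, -1],
  [0, -0.8, 0, 0.05, 0, 0, -1],
])

```text
time_s: 13.25
position: [0.5344, -0.1795, 0.0536]
tool_rot: [[-0.99, 0.144, 0.002], [0.144, 0.99, 0.001], [-0.002, 0.001, -1.0]]
ft_force: [-23.8, 1.9, 18.0]
grip_width: 0.0334
gripper_force: 58.3
```

>>> move_arm([
  [0, 0, 0, -0.04, 0, -0.02, -1],
  [0, 0, 0, -0.08, 0, -0.03, -1],
  [0, -0.1, 0, -0.08, 0, -0.03, -1],
  [0, -0.1, 0, -0.08, 0, -0.03, -1],
  [0, -0.1, 0, -0.08, 0, -0.03, -1],
])

```text
time_s: 13.75
position: [0.5343, -0.1795, 0.0536]
tool_rot: [[-0.99, 0.144, 0.002], [0.144, 0.99, 0.001], [-0.001, 0.001, -1.0]]
ft_force: [-26.8, -0.2, 17.2]
grip_width: 0.033
gripper_force: 58.3
```

>>> move_arm([
  [0, 0, 0, 0, 0, 0, -1],
  [0, 0, 0, 0, 0, 0, -1],
  [0, 0, 0, 0, 0, 0, -1],
  [0, 0, 0, 0, 0, 0, -1],
  [0, 0, 0, 0, 0, 0, -1],
])

```text
time_s: 14.25
position: [0.5344, -0.1795, 0.0536]
tool_rot: [[-0.99, 0.144, 0.002], [0.144, 0.99, 0.001], [-0.001, 0.001, -1.0]]
ft_force: [-27.2, 0.8, 17.3]
grip_width: 0.0329
gripper_force: 58.3
```

The pose is stable, level and still pressed home, so I'm handing in.

```bash
python3 -c "
from rig import env
print(env.close_job())"
```

```text
the job is handed in; nothing more can be done
None
```

The stone lies flat on the rail, light side up and centred to within about 1 mm; it is pressed against the steel stop with about 27 N and still gripped, and the job was handed in at about 14 s.

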